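Index the heel-nailing table to the next hole

TASK

The heel on the nailing table is ready for its next nail: with the fingertips, press the red plunger down in its yellow collar until the pin drops out of its hole, keep it pressed while you push the table round by that collar to the neighbouring hole with the orange ring (not the blue one), and let the plunger spring up so that the pin locks there. Then move clear. Nothing is to be picked up: the heel and the nail cup just ride along on the table, and the other things on the bench stay where they are.

Things in the scene. Friction and masses are not known exactly. Their poses are not given: they have to be found in the camera images.
- table_axis (a point): Centre of the round steel plate of the indexing table, on its top face (40 mm above the bench); the plate (radius 127 mm) turns about the vertical through this point. It turns inside a fixed, round green housing of radius 172 mm, whose flat aluminium rim (radius 130 to 172 mm, top face 56 mm above the bench, 10 mm thick) has 8 index holes of 15 mm at radius 147 mm, 45 degrees apart.
- turntable (a joint): Angle of the plate, rad: 0 in the hole where it starts, positive counter-clockwise seen from above; the neighbouring holes are at +0.785 and -0.785. Stops at +-1.9. While the pin is in a hole the plate is locked, with about 0.01 rad of play; with the pin out it turns with about 0.15 N m of friction and stays where it is left.
- button_top (a point): Centre of the flat top of the red plunger button (51 mm across), 95 mm from the table's axis, 64 mm above the bench when up. It sits inside a yellow guard collar fixed to the plate (54 mm inside, 64 mm outside, top 70 mm above the bench), so a fingertip goes 6 mm into the collar to reach it and, as the button is pressed, as far as 22 mm. Pushing sideways on the collar's inner wall or the pressed button turns the plate.
- plunger (a joint): How far the plunger is pressed down, m: 0 up, 0.016 fully down. Spring: 4 N at the start, 9.5 N fully down. The pin is out of its hole beyond 0.013; when released it springs up by itself if the pin is within about 3 mm of a hole's middle, otherwise the pin stays pressed against the rim's underside (at about 0.013) until the plate is turned to a hole.
- pin_top (a point): Top of the round brass pin (12 mm across) that the plunger carries 147 mm from the table's axis, on the same radius as the button; up, it shows 3 mm above the rim through its hole; pressed, it is below the rim.
- ring_orange: Flat orange ring (34 mm across, 18 mm inside, 2 mm thick) fixed on the rim round the hole to go to; its origin is the centre of that hole, at the rim's top face. It is the next hole on one side or the other of the starting one.
- ring_blue: The same in blue, round the next hole on the other side: not this one.
- heel_center (a point): Middle of the loose dark rubber shoe heel (63 x 62 x 22 mm, D-shaped) that lies on the plate between five brass pegs 8 mm high.
- nest (a point): Middle of the space between the five pegs, on the plate's top face; turns with the plate.
- cup_center (a point): Middle, half-way up, of the loose copper nail cup (36 mm across, 28 mm high) that stands on the plate 88 mm from the axis, opposite the plunger.
- cup_spot (a point): The place on the plate where the cup stands, at the height of the cup's middle (54 mm above the bench); turns with the plate.
- shoe: Loose black shoe, about 270 x 90 mm, 105 mm high, beside the table on the left; origin under its middle. To be left alone.
- hammer: Loose hammer lying on the bench on the right; origin under its middle. To be left alone.
- polish_tin: Loose flat brass-coloured tin with a pale lid, 76 mm across, 32 mm high, on the left; origin at the centre of its underside. To be left alone.
- glue_jar: Loose amber jar with a pale lid, 70 mm across, 85 mm high, on the right; origin at the centre of its underside. To be left alone.
- brush: Loose brush lying on the bench on the right, outside the hammer; origin under its middle. To be left alone.
Not all that is in view belongs to the job. Of the things like the part that bears heel_center, leave any that is purple; of the rest the smaller one is meant.

How it is judged:
On the way, in this order (a step that is already met when the one before it is completed fails the run):
1. the plunger is pressed down until the pin is out, the table still at its first hole (value of joint plunger above 0.008 m and value of joint turntable between -0.12 and 0.12 rad), for 0.1 s.
2. the table is turned, pin out, away from the first hole (value of joint plunger above 0.009 m and (value of joint turntable above 0.2 rad or value of joint turntable below -0.2 rad)), for 0.1 s.
3. the pin has sprung up in the orange-ringed hole (horizontal distance between pin_top and ring_orange below 0.004 m and value of joint plunger below 0.003 m), for 0.2 s.
At the end, for the whole second after the job is handed in: The pin is up in the orange-ringed hole (plunger within 3 mm of fully up, pin within 4 mm of the ring's centre), the plate is at rest, and the heel and the nail cup are still in their places on the plate (heel within 12 mm of the nest and not lifted, cup upright and within 20 mm of its place) (all of step 3 and velocity of joint turntable between -0.05 and 0.05 rad/s and horizontal distance between heel_center and nest below 0.012 m and height (world z) of heel_center below 0.06 m and distance between cup_center and cup_spot below 0.02 m and angle between cup_center's own z axis and vertical below 0.2 rad); the robot touches nothing.
It fails at once if the heel is lifted or pushed out of its nest (horizontal distance between heel_center and nest above 0.012 m or height (world z) of heel_center above 0.06 m).
It fails at once if the nail cup is lifted, tipped or pushed from its place on the plate (distance between cup_center and cup_spot above 0.02 m or angle between cup_center's own z axis and vertical above 0.3 rad).
It fails at once if something else on the bench is lifted or pushed more than 20 mm (distance of any of shoe, hammer, polish_tin, glue_jar, brush from where it was at the start of the episode above 0.02 m).
It also fails if it takes over 40 s, if anything falls off the work surface, if the arm or the gripper's body presses on something with over 40 N, if the wrist force passes 120 N, or if a joint passes its speed limit or range.

ROBOT

A 6-joint arm with a two-finger parallel gripper is mounted at the origin on the work surface. World frame = base frame: x ahead of the robot, y to its left, z up, the work surface at z = 0. Lengths are in m, angles in rad, forces in N, time in s.
With the tool pointing down it reaches from about 0.375 to 0.925 m from the base axis. Payload 5.7 kg.
Tool frame: the origin (TCP) lies midway between the tips of the shut fingers; the grasp point (between the pads) lies 19 mm behind it; z points along the fingers, y is the line along which they close (so a half turn about z gives the same grasp; the last joint's range is limited). The gripper opens to 85 mm and grips with 20 to 120 N. Pads are 22 mm wide; open, the fingers measure 114 mm over their backs; the gripper's body (76 mm by 85 mm) begins 54 mm behind the grasp point. The pads swing forward as they close: fully open they stand 13 mm farther back than shut.
Start: joints at [-0.115, 0.359, 1.51, -0, 1.272, -0.115], TCP at [0.6, -0, 0.231] pointing down, gripper open.
Joint ranges: [-2.97, 2.97], [-1.01, 2.36], [0.21, 2.38], [-0.96, 4.11], [0.2, 2.71], [-2.98, 2.98]. Speed limits (rad/s): [2.39, 2.39, 3.14, 3.14, 3.14, 3.14].

INTERFACE

Orientations are given as [roll, pitch, yaw] about the fixed x, y, z axes, in that order (R = Rz(yaw) Ry(pitch) Rx(roll)).
In Python, from workcell import arm gives the robot as it stands. The module is installed in compiled form; this text tells all that it offers.
- The arm moves only by the tool arm_command, never from a script. Its argument "increments" is a list of rows, each a list of 5 numbers: the gripper's target within -1 to 1 (shut at 1, half-way at 0, fully open at -1), then the shift along the tool's x, y, z scaled (see below), then the turn about the tool's z scaled (see below). A call has 1 to 10 rows; each row shifts and turns the commanded pose from where the row before left it, along the tool's axes as they then stand; what a row does not reach is not made up. The controller multiplies each number of a shift by 3 cm and each number of a turn by pi/2 rad. A row lasts 1/12 s, in which the tool goes at most 41.7 mm and 7.16 degrees, less where a joint would pass 70% of its speed; a pose out of reach is approached as far as the arm can. A call with a number of a shift or a turn outside -1 to 1 is refused whole. A call with a gripper value outside its range is refused whole. The fingers move at their own pace and stop on an object; the grip force is fixed at half the most. Time passes only in rows, so rows that do not move let the fingers close. It gives the time, the measured TCP pose, the force, the opening and the grip force at its end, in the units of the state.
- arm.sense(): the state, without advancing time (a new reading comes with each control period).
- arm.grab_frame(name): name is "scene" or "side" or "wrist"; returns a dict with "frame" (400x640x3 uint8, red, green, blue), "z_map" (400x640 float32, m along the optical axis (not along the pixel's ray), 0 where there is no reading), "mtx" (3x3 intrinsics, pixels), "R" (3x3) and "t" (3): a world point X has camera coordinates R X + t; the wrist camera has in their place "hand_eye" (4x4, takes a point from camera to tool coordinates, whose origin is the TCP and whose axes are the flange's). Camera axes: x right, y down, z forward; pixel columns grow to the right and rows downward; lengths in m; the calibration is good to about 2 mm. A picture is of the moment at which its call begins: read the wrist's pose just before it.
- arm.finish_job(): hands the job in; it is judged then, once.
The state is a dict: "time": time; "qpos": joint angles; "joint_vel": joint speeds; "joint_efforts": joint torques, N m; "tcp_pos": TCP position; "eef_rot": TCP orientation; "force": force on the tool from outside, world axes, zero at the start; "torque": the same for the moment, N m; "width": finger opening in m; "finger_force": force on a finger pad.
Only numpy, scipy, OpenCV 4.12 (cv2) and the standard library are available. Lean on these libraries where they do the work, as an engineer would, in place of code of your own. Each camera call takes 0.05 s, during which the arm holds its last target. There are 200 camera calls.

## Working session

There is one attempt and no reset: what is moved stays moved. The work goes in short steps, Python scripts to look and compute and a tool call to move; the robot and the scene stay as the last step left them, time stands still between calls to the robot, and variables do not carry over. Pictures are saved under pics/ and viewed, at most 10 in all, crops included, and the job is handed in when it is done.

Besides the shell and the picture viewer there is one more tool, called after "Request:" as name(argument=value, ...) on one line, values as JSON. arm_command: Moves the arm, as the interface text tells. Shifts and turns lie within -1 to 1; 1 stands for 3 cm of shift or pi/2 rad of turn. Its arguments: {"type":"object","properties":{"increments":{"type":"array"}},"required":["increments"]}

```bash
mkdir -p pics
python3 - <<'E'
from workcell import arm
import cv2,pickle
s=arm.sense();print(s['time'],s['tcp_pos'],s['eef_rot'],s['width'],s['force'])
d={}
for n in("scene","side"):
    f=arm.grab_frame(n);d[n]=f;cv2.imwrite(f'pics/{n}0.png',f['frame'][:,:,::-1])
    print(n,f['mtx'].tolist(),f['R'].round(3).tolist(),f['t'].round(3))
pickle.dump(d,open('d0.pkl','wb'))
E
```

```text
0.0 [5.99315340e-01 6.97886142e-05 2.30446249e-01] [-3.13974820e+00 -2.15801295e-04  1.57077996e+00] 0.08528429971077219 [-0.07020592 -1.16363409  1.21500498]
scene [[374.6154007462505, 0.0, 318.0452208701531], [0.0, 374.6154007462505, 197.4312935484606], [0.0, 0.0, 1.0]] [[-0.225, 0.974, 0.004], [0.814, 0.19, -0.549], [-0.535, -0.12, -0.836]] [ 0.152 -0.322  1.638]
side [[501.4100872741493, 0.0, 327.28288997054295], [0.0, 501.4100872741493, 198.3846028356198], [0.0, 0.0, 1.0]] [[0.954, -0.3, -0.01], [-0.155, -0.463, -0.873], [0.257, 0.834, -0.488]] [-0.454  0.116  1.426]
```

View pics/scene0.png

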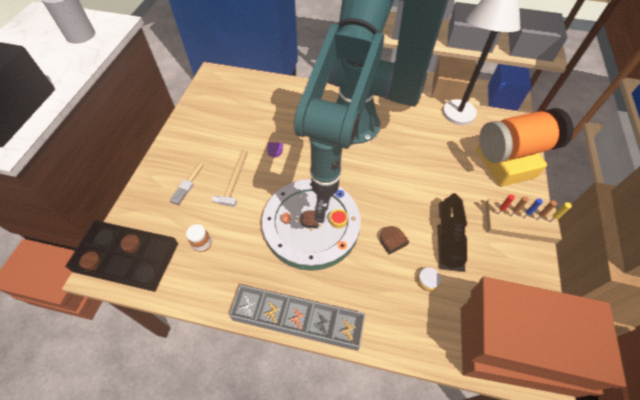

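View pics/side0.png

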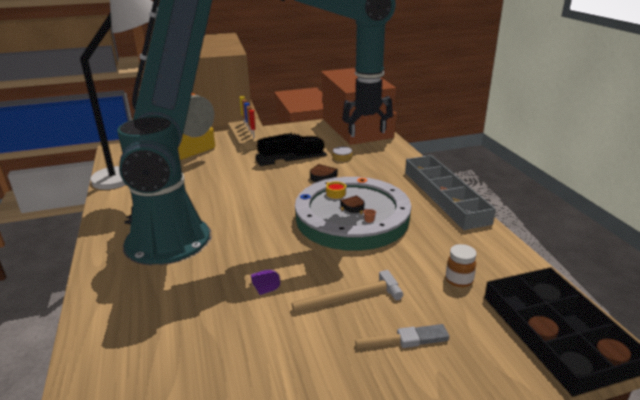

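Scene view: table centre about (311,223), red button (338,217), orange ring (343,245), blue ring (340,193). The side view agrees: button (336,187), orange (362,181), blue (305,197). Next I cast rays onto the planes, and add the wrist view.

```bash
cat > h.py <<'E'
import numpy as np,cv2
def plane(f,uv,z):
    r=f['R'].T@np.linalg.solve(f['mtx'],[uv[0],uv[1],1.]);c=-f['R'].T@f['t']
    return c+r*(z-c[2])/r[2]
def blobs(f,lo,hi,amin=12):
    h=cv2.cvtColor(f['frame'],cv2.COLOR_RGB2HSV);m=cv2.inRange(h,np.array(lo),np.array(hi))
    n,l,s,c=cv2.connectedComponentsWithStats(m)
    return [(c[i],s[i,4],s[i,:4]) for i in range(1,n) if s[i,4]>=amin]
COL=dict(red=((0,190,120),(6,255,255),.064),orange=((7,190,150),(17,255,255),.058),yellow=((18,150,120),(32,255,255),.070),blue=((108,150,80),(125,255,255),.058))
def wrist(arm):
    from scipy.spatial.transform import Rotation as Ro
    s=arm.sense();f=arm.grab_frame('wrist');T=np.eye(4);T[:3,:3]=Ro.from_euler('xyz',s['eef_rot']).as_matrix();T[:3,3]=s['tcp_pos']
    M=np.linalg.inv(T@f['hand_eye']);f['R']=M[:3,:3];f['t']=M[:3,3];return f
def show(f,tag):
    for k,(lo,hi,z) in COL.items():
        for c,a,b in blobs(f,lo,hi):
            p=plane(f,c,z)
            if .3<p[0]<.95 and abs(p[1])<.3: print(tag,k,c.round(1),a,b,p.round(4))
E
python3 - <<'E'
from h import *
from workcell import arm
import pickle
d=pickle.load(open('d0.pkl','rb'))
d['wrist']=wrist(arm);pickle.dump(d,open('d0.pkl','wb'))
cv2.imwrite('pics/w0.png',d['wrist']['frame'][:,:,::-1])
for n in d: show(d[n],n)
E
```

```text
scene yellow [338.7 223.5] 46 [330 219  17   8] [0.5431 0.0414 0.07  ]
side red [335.7 186.1] 52 [329 184  14   5] [0.5172 0.0401 0.064 ]
side orange [335.1 188.2] 33 [328 185  16   6] [0.5149 0.0387 0.058 ]
side yellow [335.6 190.9] 90 [326 183  20  15] [5.038e-01 2.000e-04 7.000e-02]
side blue [305.1 196.4] 13 [301 195   8   3] [0.412  0.0173 0.058 ]
wrist red [240.6 150.2] 1707 [218 127  46  47] [0.5154 0.0363 0.064 ]
wrist orange [333.8 118.9] 522 [318 104  32  31] [0.6145 0.0684 0.058 ]
wrist yellow [573.4  49.5] 257 [561  33  25  39] [0.8423 0.1321 0.07  ]
wrist yellow [557.3  47.9] 33 [552  44  12   9] [0.8266 0.1336 0.07  ]
wrist yellow [550.2  54.3] 31 [543  53  14   3] [0.8211 0.128  0.07  ]
wrist yellow [546.6  59.7] 40 [542  57  12   8] [0.8185 0.1232 0.07  ]
wrist yellow [227.5 100.9] 93 [223  96  10  11] [0.5075 0.0857 0.07  ]
wrist yellow [241.3 149.4] 1114 [210 120  64  61] [0.5179 0.0377 0.07  ]
wrist yellow [277.2 198.6] 38 [274 196   7   7] [ 0.5533 -0.0154  0.07  ]
wrist yellow [244.5 206.1] 36 [241 203   7   7] [ 0.517  -0.0239  0.07  ]
wrist yellow [297.5 219.6] 34 [295 216   6   8] [ 0.575  -0.0396  0.07  ]
wrist yellow [237.2 233.5] 16 [236 231   4   6] [ 0.5066 -0.0562  0.07  ]
wrist yellow [527.4 248.1] 282 [507 233  37  35] [ 0.837  -0.0741  0.07  ]
wrist blue [149.6 163.7] 489 [135 150  31  29] [0.4128 0.0211 0.058 ]
```

View pics/w0.png

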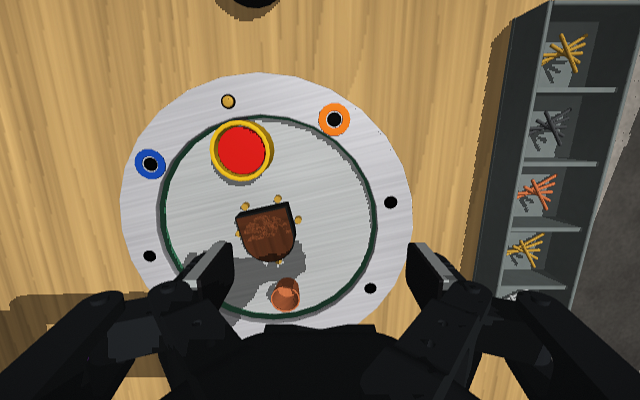

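The wrist view shows the button (241,150), pin (228,101), orange ring (334,119), blue ring (150,164), heel (265,235) and cup (285,294). The orange ring is clockwise as seen from above. Now I fit the axis.

Run:
```python
from h import *
import pickle
from scipy.optimize import least_squares
f=pickle.load(open('d0.pkl','rb'))['wrist']
P=[plane(f,(333.8,118.9),.058),plane(f,(149.6,163.7),.058),plane(f,(227.5,100.9),.059)]
g=cv2.cvtColor(f['frame'],cv2.COLOR_RGB2GRAY)
for u,v in((390,202),(370,288),(149,256)):
    w=(g[v-9:v+10,u-9:u+10]<60);y,x=np.nonzero(w);P.append(plane(f,(u-9+x.mean(),v-9+y.mean()),.054));print(w.sum())
P=np.array(P)[:,:2]
r=least_squares(lambda q:np.hypot(*(P-q[:2]).T)-q[2],[.54,-.05,.147]);print(r.x.round(4),(r.fun*1e3).round(1))
c=r.x[:2];a=np.degrees(np.arctan2(*(P-c).T[::-1]));print(a.round(1),P.round(4))
b=plane(f,(240.6,150.2),.064)[:2];print(b,np.hypot(*(b-c)),np.degrees(np.arctan2(*(b-c)[::-1])))
z=f['z_map'];print('z',[(u,v,float(z[v,u])) for u,v in((241,150),(180,200),(333,106))], (-f['R'].T@f['t']).round(3))
# heel, cup
```

```text
118
88
100
[ 0.5371 -0.0577  0.1477] [ 0.2 -0.5  0.1 -0.1 -0.1  0.4]
[  58.4  147.7  102.9   13.3  -31.8 -166.9] [[ 0.6146  0.0684]
 [ 0.4127  0.0211]
 [ 0.5042  0.0865]
 [ 0.6808 -0.0237]
 [ 0.6626 -0.1355]
 [ 0.3929 -0.0913]]
[0.51547711 0.03633712] 0.09645758763304606 102.96754512494411
z [(241, 150, 0.3064906895160675), (180, 200, 0.34609314799308777), (333, 106, 0.29964926838874817)] [0.6   0.066 0.373]
```

Request:
arm_command(increments=[[1,0.29,-0.7,0,0],[1,0.29,-0.7,0,0],[1,0.29,-0.7,0,0],[1,0.29,-0.7,0,0],[1,0,0,0.8,-0.072],[1,0,0,0.8,-0.072],[1,0,0,0.8,0],[1,0,0,0.8,0],[1,0,0,0.6,0],[1,0,0,0,0]])

```text
time: 0.98
tcp_pos: [0.5128, 0.035, 0.1139]
eef_rot: [-3.135, -0.002, 1.797]
force: [-1.0, 0.6, 0.2]
width: -0.0001
finger_force: 0.0
```

```bash
cat >> h.py <<'E'
def rep(arm):
    s=arm.sense();p=s['tcp_pos'];c=np.array([.537,-.0577]);v=p[:2]-c
    print(round(s['time'],2),p.round(4),'yaw',np.degrees(s['eef_rot'][2]).round(2),'r',np.hypot(*v).round(4),'ang',np.degrees(np.arctan2(v[1],v[0])).round(2),'F',s['force'].round(1),'w',round(s['width'],4))
E
python3 - <<'E'
from h import *
from workcell import arm
rep(arm)
f=wrist(arm);cv2.imwrite('pics/w1.png',f['frame'][:,:,::-1]);show(f,'w')
E
```

```text
0.98 [0.5128 0.035  0.1139] yaw 102.96 r 0.0958 ang 104.61 F [-1.   0.6  0.2] w -0.0001
w red [324.  211.8] 3048 [289 183  70  61] [0.5148 0.0402 0.064 ]
w orange [468.3 202. ] 1105 [445 180  47  45] [0.6141 0.0687 0.058 ]
w yellow [323.2 141.9] 220 [315 134  17  17] [0.5033 0.0873 0.07  ]
w yellow [326.  200.6] 1575 [278 169  92  86] [0.5139 0.05   0.07  ]
w blue [179.4 202.7] 1127 [156 181  47  45] [0.4125 0.0216 0.058 ]
```

View pics/w1.png

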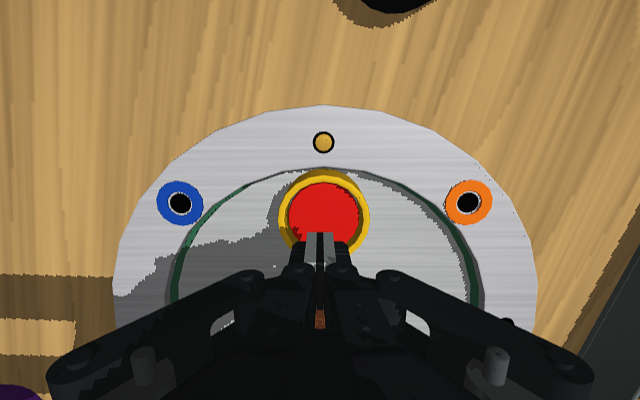

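Shut fingertips are over the collar: red button (324,212), pin (323,142), orange (468,202). I nudge 2.7 mm and press.

Request:
arm_command(increments=[[1,0,0.09,0.7,0],[1,0,0,0.7,0],[1,0,0,0.25,0],[1,0,0,0.25,0],[1,0,0,0.25,0],[1,0,0,0.06,0],[1,0,0,0,0],[1,0,0,0,0]])

```text
time: 1.7
tcp_pos: [0.519, 0.0355, 0.052]
eef_rot: [3.141, 0.0, 1.797]
force: [-2.2, 1.6, 6.9]
width: 0.0002
finger_force: 3.3
```

Run:
```python
from h import *
from workcell import arm
rep(arm)
```

```text
1.7 [0.519  0.0355 0.052 ] yaw 102.95 r 0.0949 ang 100.9 F [-2.2  1.6  6.9] w 0.0002
```

Request:
arm_command(increments=[[1,0,0,0.1,0],[1,0,0,0.08,0],[1,0,0,0,0],[1,0,0,0,0]])

```text
time: 2.03
tcp_pos: [0.5209, 0.0357, 0.0479]
eef_rot: [3.137, 0.001, 1.797]
force: [-1.2, 3.1, 12.4]
width: 0.0
finger_force: 6.7
```

Run:
```python
from h import *
from workcell import arm
rep(arm)
f=wrist(arm);show(f,'w')
cv2.imwrite('pics/w2.png',f['frame'][:,:,::-1])
```

```text
2.03 [0.5209 0.0357 0.0479] yaw 102.94 r 0.0948 ang 99.8 F [-1.2  3.1 12.4] w 0.0
w red [297.6 228.3] 1446 [268 211  75  41] [0.5072 0.0505 0.064 ]
w orange [517.2 234.6] 2248 [484 204  68  63] [0.6139 0.069  0.058 ]
w yellow [317.  220.5] 2941 [245 187 136  91] [0.5147 0.0583 0.07  ]
w yellow [249.  266.1] 39 [245 263   9   6] [0.489  0.0297 0.07  ]
w yellow [319.5 317.9] 48 [315 315  10   8] [0.527  0.0096 0.07  ]
w blue [ 98.5 237.2] 2434 [ 64 206  70  64] [0.4126 0.0219 0.058 ]
```

View pics/w2.png

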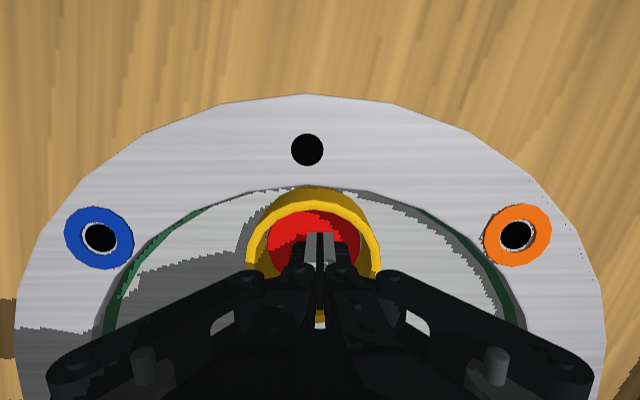

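The pin hole (307,149) is dark, so the pin is out and the plunger is fully down. I turn clockwise (tool +y), the first half.

Request:
arm_command(increments=[[1,-0.027,0.274,0,0.0556],[1,-0.027,0.274,0,0.0556],[1,-0.027,0.274,0,0.0556],[1,-0.027,0.274,0,0.0556],[1,-0.027,0.274,0,0.0556],[1,0,0,0,0]])

```text
time: 2.58
tcp_pos: [0.5646, 0.0331, 0.0483]
eef_rot: [3.133, -0.001, 1.356]
force: [2.0, 0.5, 8.1]
width: 0.0002
finger_force: 4.0
```

```bash
cat >> h.py <<'E'
def collar(f):
    # collar centre angle from yellow rim's outer edge on the far side: fit circle r=32mm at z=.07
    from scipy.optimize import least_squares
    h=cv2.cvtColor(f['frame'],cv2.COLOR_RGB2HSV);m=cv2.inRange(h,np.array(COL['yellow'][0]),np.array(COL['yellow'][1]))
    n,l,s,c=cv2.connectedComponentsWithStats(m);i=1+s[1:,4].argmax();m=(l==i)
    # inner top edge: lowest yellow pixel per column -> z=.07, r=27
    # cast the brightest (top face) pixels: value split
    v=h[:,:,2];t=m&(v>0.85*np.percentile(v[m],95));y,x=np.nonzero(t)
    P=np.array([plane(f,q,.07)[:2] for q in zip(x,y)])
    r=least_squares(lambda q:np.hypot(*(P-q).T)-.0295,P.mean(0)-[0,.01],loss='soft_l1',f_scale=.002).x
    w=r-[.537,-.0577];print('collar',r.round(4),'r',np.hypot(*w).round(4),'ang',np.degrees(np.arctan2(w[1],w[0])).round(2),len(P))
E
python3 - <<'E'
from h import *
from workcell import arm
import pickle
rep(arm)
f=wrist(arm);collar(f);collar(pickle.load(open('d0.pkl','rb'))['wrist'])
cv2.imwrite('pics/w3.png',f['frame'][:,:,::-1])
E
```

```text
2.58 [0.5646 0.0331 0.0483] yaw 77.68 r 0.0949 ang 73.1 F [2.  0.5 8.1] w 0.0002
collar [0.5623 0.035 ] r 0.0961 ang 74.73 1768
collar [0.5158 0.0362] r 0.0963 ang 102.71 644
```

View pics/w3.png

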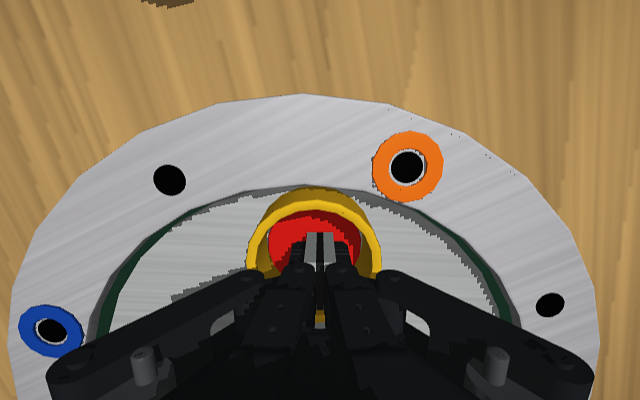

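The collar follows the fingers: it is at 74.7°, and the orange hole (407,167) is at 58.2°. About 16.5° remains.

Request:
arm_command(increments=[[1,-0.039,0.3,0.03,0.061],[1,-0.039,0.3,0,0.061],[1,-0.039,0.29,0,0.061],[1,0,0,0,0]])

```text
time: 2.97
tcp_pos: [0.5897, 0.0211, 0.048]
eef_rot: [3.132, -0.004, 1.068]
force: [2.9, -0.8, 7.4]
width: -0.0001
finger_force: 4.1
```

Run:
```python
from h import *
from workcell import arm
rep(arm)
f=wrist(arm);collar(f);show(f,'w')
cv2.imwrite('pics/w4.png',f['frame'][:,:,::-1])
```

```text
2.97 [0.5897 0.0211 0.048 ] yaw 61.18 r 0.0947 ang 56.22 F [ 2.9 -0.8  7.4] w -0.0001
collar [0.5886 0.0233] r 0.096 ang 57.5 1762
w red [304.3 238.9] 1750 [270 217  89  55] [0.5893 0.0352 0.064 ]
w orange [317.  148.5] 2877 [281 113  73  73] [0.6148 0.0688 0.058 ]
w yellow [316.2 218.3] 3069 [247 189 136  83] [0.6002 0.0432 0.07  ]
w yellow [275.2 271.4] 50 [270 266  11  10] [0.5709 0.0297 0.07  ]
w blue [ 32.3 384.1] 490 [ 21 369  26  31] [0.4088 0.0312 0.058 ]
```

View pics/w4.png

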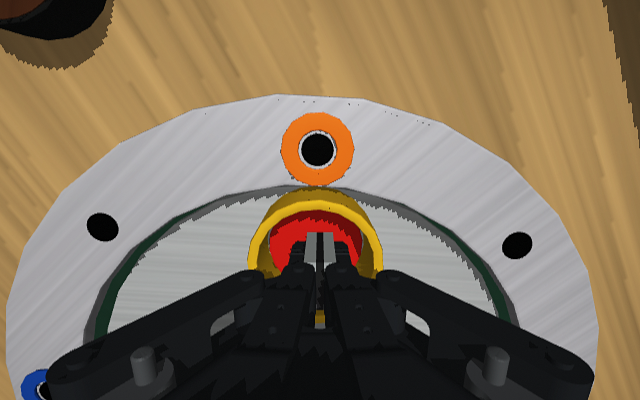

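The orange hole (317,149) is in line with the collar, within about 0.5°. I ease up.

Request:
arm_command(increments=[[1,0,-0.02,-0.08,0],[1,0,0,-0.1,0],[1,0,0,-0.1,0],[1,0,0,-0.1,0],[1,0,0,-0.15,0],[1,0,0,0,0]])

```text
time: 3.52
tcp_pos: [0.5848, 0.0223, 0.0622]
eef_rot: [3.139, -0.001, 1.073]
force: [3.1, -0.8, 4.0]
width: 0.0002
finger_force: 2.1
```

Run:
```python
from h import *
from workcell import arm
rep(arm)
f=wrist(arm);collar(f)
cv2.imwrite('pics/w5.png',f['frame'][:,:,::-1])
```

```text
3.52 [0.5848 0.0223 0.0622] yaw 61.48 r 0.0932 ang 59.11 F [ 3.1 -0.8  4. ] w 0.0002
collar [0.5865 0.0246] r 0.0961 ang 58.96 1768
```

View pics/w5.png

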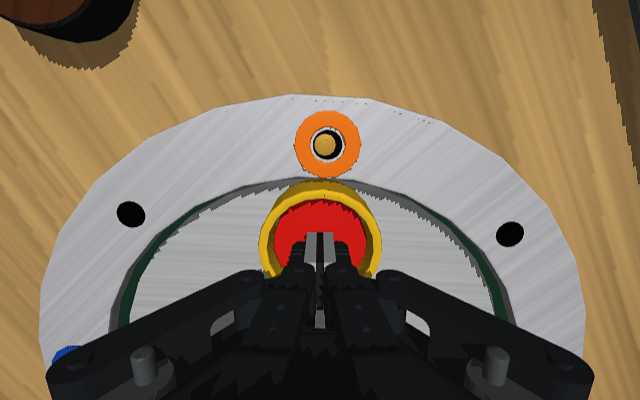

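The brass pin shows in the orange ring (326,145), so it is locked. I raise straight clear.

Request:
arm_command(increments=[[1,0,0,-0.2,0],[1,0,0,-0.4,0],[1,0,0,-0.8,0],[1,0,0,-0.9,0],[1,0,0,-0.9,0],[1,0,0,-0.9,0],[1,0,0,0,0],[1,0,0,0,0],[1,0,0,0,0]])

```text
time: 4.32
tcp_pos: [0.5817, 0.0225, 0.1825]
eef_rot: [-3.139, 0.001, 1.073]
force: [-0.4, -0.0, -0.8]
width: 0.0004
finger_force: 0.0
```

Run:
```python
from h import *
from workcell import arm
rep(arm)
f=wrist(arm);collar(f);show(f,'w')
cv2.imwrite('pics/w6.png',f['frame'][:,:,::-1])
```

```text
4.32 [0.5817 0.0225 0.1825] yaw 61.47 r 0.0919 ang 60.88 F [-0.4 -0.  -0.8] w 0.0004
collar [0.5868 0.0249] r 0.0964 ang 58.92 809
w red [323.  189.6] 2144 [297 164  53  52] [0.5866 0.025  0.064 ]
w orange [327.3 132.6] 714 [309 115  37  37] [0.6146 0.0684 0.058 ]
w yellow [326.  132.4] 125 [320 126  13  13] [0.6136 0.0696 0.07  ]
w yellow [625.9 148. ] 352 [608 126  32  42] [ 0.8375 -0.0673  0.07  ]
w yellow [608.7 156.3] 54 [602 152  15   7] [ 0.8226 -0.0674  0.07  ]
w yellow [322.7 189. ] 1278 [289 154  69  71] [0.5872 0.0268 0.07  ]
w yellow [603.3 163.5] 43 [599 160  11   9] [ 0.8168 -0.0715  0.07  ]
w blue [176.6 269.5] 517 [161 256  32  29] [0.4131 0.0213 0.058 ]
```

View pics/w6.png

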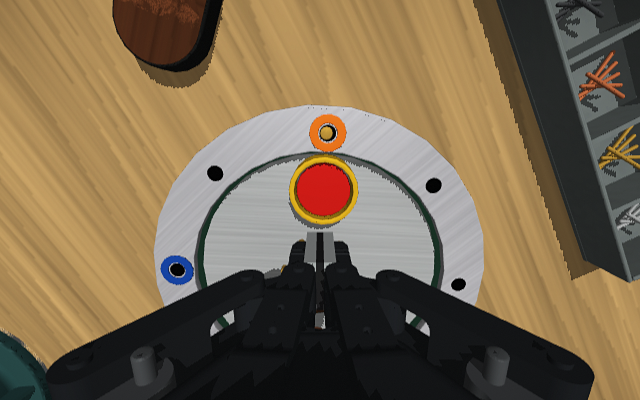

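The pin (326,132) is up inside the orange ring (327,133), the button is free and the force is zero. I hand in.

```bash
python3 -c "
from workcell import arm
print(arm.finish_job())"
```

```text
the job is handed in; nothing more can be done
None
```

The job is handed in: the last picture shows the table turned clockwise with the pin up in the orange-ringed hole, and the arm is clear; I did not check the heel and nail cup after the turn, and no verdict came back.

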